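# Unlatch and hold up the hold-down arm over the red tube rack

### The job

A colleague needs to take the red tube rack off the two-place mixer. On the hold-down arm over the red rack, pull the black spring knob out sideways to free the latch, then lift the arm's blue hood off its ball stud to about 10 cm above the ball and finish holding the arm still up there, without letting go. Do not force the arm up while the latch is still in; leave the other arm latched, and the racks and the things around the mixer where they are.

Things in the scene. Friction and masses are not known exactly. Their poses are not given: they have to be found in the camera images.
- red_rack: red tube rack, 124 x 84 x 36 mm (long side along the mixer's front-to-back direction), pale pink tube caps reaching 50 mm above its underside; origin at the centre of its underside. It stands under one of the two hold-down arms, left or right differs from start to start
- blue_rack: blue tube rack of the same size with white caps, under the other hold-down arm; origin at the centre of its underside
- mixer: bench mixer for two tube racks, fixed to the bench: white housing 290 mm deep, 380 mm wide, deck top 90 mm high; origin under the middle of its two stations on the bench. Its own -x side is the front (control panel, ball studs), +y its left station, -y its right station, z up. Turned up to 0.3 rad and standing in different places from start to start
- left_place (a point): centre of the left station's rubber mat (y = +85 mm in the mixer's frame, 92 mm above the bench): the rack of this station stands here. Axes as the mixer's
- left_stud: fixed steel ball stud at the front of the left station: 28 mm ball with a flat shoulder underneath, on a 12 mm neck; origin on the stud's axis at bench level
- left_ball (a point): centre of that 28 mm ball, 141 mm above the bench. Axes as the mixer's (x from front to back, y to the left, z up)
- left_bar (a joint): angle of the left hold-down arm on its rear hinge, rad: 0 = down with its hood seated on the ball, growing as the front end is raised; stops at 1.0. It falls shut by its own weight (whole arm 0.32 to 0.44 kg, 2 to 3 N at the hood) when let go
- left_hinge (a point): point on the left arm's hinge axis, on the arm's centre line, 155 mm above the bench and 225 mm behind the ball. The hinge axis is level, along the mixer's y. The arm is a 28 mm wide aluminium bar, with a clear pressure plate below it just over the tube caps
- left_hood: blue hood at the front end of the left arm, a round cap 44 mm in diameter and 38 mm high, that covers the ball when the arm is down; its top is then 162 mm above the bench. It moves with the arm and carries the latch knob. Origin at the ball's centre when seated; axes as the mixer's when the arm is down
- left_nose (a point): the hood's socket centre: coincides with point left_ball when the arm is down, so its height above that point tells how far the hood is raised
- left_knob (a joint): travel of the left spring latch, m: 0 = home, its jaw 6 mm under the ball's shoulder, so that the arm cannot be lifted; grows as the knob is pulled out to the mixer's left (+y), end stop at 0.011. The jaw is clear of the ball from 0.006 on. The spring takes 5 N at the start, 9 N at the end, and draws the knob back in when let go
- left_grip (a point): middle of the left latch knob's shank: black, level, 16 mm dia, 25 mm long along the mixer's y, on the hood's left side, 131 mm above the bench (41 above the deck) with the arm down, 47 mm left of the arm's centre line; outer end flange 26 mm dia, 5 mm thick. Being round it can turn in the fingers as the arm swings. Free in front of it; 50 mm from its surface to the rack behind
- right_place (a point): centre of the right station's rubber mat (y = -85 mm in the mixer's frame, 92 mm above the bench): the rack of this station stands here. Axes as the mixer's
- right_stud: fixed steel ball stud at the front of the right station: 28 mm ball with a flat shoulder underneath, on a 12 mm neck; origin on the stud's axis at bench level
- right_ball (a point): centre of that 28 mm ball, 141 mm above the bench. Axes as the mixer's (x from front to back, y to the left, z up)
- right_bar (a joint): angle of the right hold-down arm on its rear hinge, rad: 0 = down with its hood seated on the ball, growing as the front end is raised; stops at 1.0. It falls shut by its own weight (whole arm 0.32 to 0.44 kg, 2 to 3 N at the hood) when let go
- right_hinge (a point): point on the right arm's hinge axis, on the arm's centre line, 155 mm above the bench and 225 mm behind the ball. The hinge axis is level, along the mixer's y. The arm is a 28 mm wide aluminium bar, with a clear pressure plate below it just over the tube caps
- right_hood: blue hood at the front end of the right arm, a round cap 44 mm in diameter and 38 mm high, that covers the ball when the arm is down; its top is then 162 mm above the bench. It moves with the arm and carries the latch knob. Origin at the ball's centre when seated; axes as the mixer's when the arm is down
- right_nose (a point): the hood's socket centre: coincides with point right_ball when the arm is down, so its height above that point tells how far the hood is raised
- right_knob (a joint): travel of the right spring latch, m: 0 = home, its jaw 6 mm under the ball's shoulder, so that the arm cannot be lifted; grows as the knob is pulled out to the mixer's left (+y), end stop at 0.011. The jaw is clear of the ball from 0.006 on. The spring takes 5 N at the start, 9 N at the end, and draws the knob back in when let go
- right_grip (a point): middle of the right latch knob's shank: black, level, 16 mm dia, 25 mm long along the mixer's y, on the hood's left side, 131 mm above the bench (41 above the deck) with the arm down, 47 mm left of the arm's centre line; outer end flange 26 mm dia, 5 mm thick. Being round it can turn in the fingers as the arm swings. Free in front of it; 50 mm from its surface to the rack behind
- wash_bottle: white wash bottle with blue cap and bent blue spout, 60 mm diameter, 185 mm tall, loose, to the right of the mixer; origin at the centre of its underside
- freezer_box: square cardboard freezer box with white lid, 134 x 134 x 53 mm, loose, to the left of the mixer; origin at the centre of its underside
- reagent_jar: small amber jar with orange cap, 44 mm diameter, 70 mm tall, loose, in front of the mixer's right half; origin at the centre of its underside
Mind the look-alikes: they are no part of the job. There is more than one size of the red_rack; the job needs the smallest.

How it is judged:
By the outcome, as a careful person would: the job done as asked, in the order asked, and still so for the second after the job is handed in, while the arm keeps its last pose, push and grip.
It also fails if it takes over 35 s, if anything falls off the work surface, if the arm or the gripper's body presses on something with over 40 N, if the wrist force passes 120 N, or if a joint passes its speed limit or range.

### The arm

A 6-joint arm with a two-finger parallel gripper is mounted at the origin on the work surface. World frame = base frame: x ahead of the robot, y to its left, z up, the work surface at z = 0. Lengths are in mm, angles in rad, forces in N, time in s.
With the tool pointing down it reaches from about 400 to 925 mm from the base axis. Payload 12.5 kg.
Tool frame: the origin (TCP) lies at the very end of the fingers, on their centre line; the grasp point (between the pads) lies 19 mm behind it; z points along the fingers, x is the direction in which the jaws open and shut, and the axes are right-handed (so a half turn about z gives the same grasp; the last joint's range is limited). The gripper opens to 95 mm and grips with 3 to 60 N. Pads are 20 mm wide; open, the fingers measure 119 mm over their backs; the gripper's body (75 mm by 180 mm) begins 59 mm behind the grasp point.
Start: joints at [1.185, 0.491, 1.559, -0, 1.092, -0.106], TCP at [172.586, 600.721, 174.961] pointing down, gripper open.
Joint ranges: [-3.1, 3.1], [-0.84, 2.19], [0.05, 2.79], [-1.13, 4.28], [0.06, 2.93], [-2.69, 2.69]. Speed limits (rad/s): [2.22, 2.22, 2.79, 3.14, 3.14, 3.14].

### API

Orientations are given as [roll, pitch, yaw] about the fixed x, y, z axes, in that order (R = Rz(yaw) Ry(pitch) Rx(roll)).
In Python, from cell import env gives the robot as it stands.
- The arm moves only by the tool arm_command, never from a script. Its argument "motion" is one flat list of numbers, 7 for each row, row after row: the opening, from -1 (shut) to 1 (fully open), then the shift along the tool's x, y, z in mm, then the turn, a rotation vector about the tool's x, y, z in degrees. In form: [fingers, dx, dy, dz, rx, ry, rz, fingers, dx, dy, dz, rx, ry, rz, ...]. A call has 1 to 20 rows; each row is the pose to reach, as a shift and turn from the pose commanded when the call began, along the tool's axes at that moment; what a row does not reach only later rows make up. A row lasts 1/10 s, in which the tool goes at most 50 mm and 8.59 degrees, less where a joint would pass 70% of its speed; a pose out of reach is approached as far as the arm can. A call with a gripper value outside its range is refused whole. The fingers move at their own pace and stop on an object; the grip force is fixed at half the most. Time passes only in rows, so rows that repeat a pose let the fingers close. It gives the time, the measured TCP pose, the force and the opening at its end, in the units of the state.
- env.state(): the state, without advancing time (a new reading comes with each control period).
- env.read_camera(name): name is "side" or "top" or "wrist"; returns (picture, depth): 384x512x3 uint8, red, green, blue; 384x512 float32, mm along the optical axis (not along the pixel's ray), 0 where there is no reading.
- env.calibration(name): a dict with "fx", "fy", "cx", "cy" (pixels), "cam_to_world" (4x4, takes a point from camera to world coordinates). Camera axes: x right, y down, z forward; pixel columns grow to the right and rows downward; lengths in mm; the calibration is good to about 2 mm. A picture is of the moment at which its call begins: read the wrist's pose just before it. calibration takes no time and is no camera call; for the wrist camera it gives the pose at the moment of the call.
- env.job_done(): hands the job in, once; it reports no verdict.
Trained networks look in the newest picture that a camera, given by its name, has taken for a name from the list of things; names that differ only in an ending like _2 or _b are one class to them, and where a whole thing is asked for, a point or a joint stands for the part that bears it (a point fixed in the world has none). Each returns a list of dicts, best first, with "confidence" (0 to 1); they miss things now and then, are a little off and sometimes report something else, mostly with a low value. They report only what shows in the picture. A call takes as long as a camera call. They do not tell look-alikes from the thing itself.
- env.recognise(camera, label): "location" ([column, row] in pixels, amid what is visible of it).
- env.silhouettes(camera, label): "region" (384x512 bool, what is visible of it) and "location" ([column, row] in pixels, amid what is visible of it).
- env.spot_point(camera, label): "location" ([column, row] in pixels: a listed point, or the origin of a listed thing).
The state is a dict: "t": time; "joints": joint angles; "qvel": joint speeds; "tau": joint torques, N m; "eef_pos": TCP position; "tcp_rot": TCP orientation; "ft_force": force on the tool from outside, world axes, zero at the start; "moment": the same for the moment, N m; "opening": opening from 0.0 (shut) to 1.0 (fully open).
Only numpy, scipy, OpenCV 4.12 (cv2) and the standard library are available. Lean on these libraries where they do the work, as an engineer would, in place of code of your own. Each camera call takes 0.05 s, during which the arm holds its last target.

## Working session

There is one attempt and no reset: what is moved stays moved. The work goes in short steps, Python scripts to look and compute and a tool call to move; the robot and the scene stay as the last step left them, time stands still between calls to the robot, and variables do not carry over. Pictures are saved under pics/ and viewed, and the job is handed in when it is done.

Besides the shell and the picture viewer there is one more tool, called as name(argument=value, ...), one argument or row to a line, values as JSON. arm_command: Moves the arm, as the interface text tells. Its arguments: {"type":"object","properties":{"motion":{"type":"array","items":{"type":"number"}}},"required":["motion"]}

```bash
mkdir -p pics; ls; python3 - <<'E'
from cell import env
import cv2
s=env.state(); print({k:s[k] for k in('t','eef_pos','tcp_rot','ft_force','opening')})
for c in('side','top'):
    p,d=env.read_camera(c); cv2.imwrite(f'pics/{c}0.png',cv2.cvtColor(p,cv2.COLOR_RGB2BGR))
    k=env.calibration(c)
    print(c,k['fx'],k['cx'],k['cam_to_world'])
    for l in('red_rack','blue_rack','left_hood','right_hood','mixer'):
        print(l,[(r['location'],round(r['confidence'],2)) for r in env.recognise(c,l)])
    for l in('left_ball','right_ball','left_grip','right_grip','left_hinge','right_hinge','left_place','right_place'):
        print(l,[(r['location'],round(r['confidence'],2)) for r in env.spot_point(c,l)])
E
```

```text
pics
{'t': 0.0, 'eef_pos': array([172.44663188, 600.41636317, 174.3505704 ]), 'tcp_rot': array([-3.14144862e+00,  1.14555803e-03,  1.29099518e+00]), 'ft_force': array([ 0.18459063, -0.92604735,  0.08635512]), 'opening': 1.0008652502321185}
side 356.5404608464652 260.0544799672086 [[ 8.08756591e-01 -3.59247575e-01  4.65675806e-01  1.07743715e+02]
 [-5.87891457e-01 -5.16967311e-01  6.22196459e-01 -6.65376014e+02]
 [ 1.72166005e-02 -7.76972315e-01 -6.29299301e-01  7.49266120e+02]
 [ 0.00000000e+00  0.00000000e+00  0.00000000e+00  1.00000000e+00]]
red_rack [([372.3, 305.8], 0.84), ([146.5, 160.3], 0.73), ([250.7, 171.0], 0.6)]
blue_rack [([269.9, 211.4], 0.78)]
left_hood []
right_hood [([225.3, 204.5], 0.57)]
mixer [([256.5, 207.7], 0.88)]
left_ball [([301.3, 186.4], 0.64), ([208.5, 170.8], 0.42)]
right_ball [([223.8, 208.5], 0.6)]
left_grip [([210.4, 172.1], 0.69), ([205.8, 164.3], 0.54)]
right_grip [([218.1, 198.0], 0.61)]
left_hinge [([282.1, 151.8], 0.8), ([273.3, 210.6], 0.74)]
right_hinge [([304.0, 187.0], 0.55)]
left_place [([247.6, 177.3], 0.86)]
right_place [([270.9, 212.7], 0.7
[... 291 characters left out ...]
e+00  1.00000000e+00]]
red_rack [([395.6, 192.2], 0.81), ([112.5, 249.8], 0.69), ([244.2, 192.0], 0.67), ([285.8, 206.7], 0.58)]
blue_rack []
left_hood [([215.9, 221.4], 0.67), ([226.7, 186.1], 0.27)]
right_hood [([275.8, 242.2], 0.85), ([259.0, 199.8], 0.72)]
mixer [([257.1, 200.5], 0.77), ([216.6, 219.2], 0.48)]
left_ball []
right_ball [([201.3, 223.4], 0.39)]
left_grip [([286.5, 201.5], 0.71), ([203.5, 218.6], 0.52)]
right_grip [([263.0, 238.8], 0.59), ([217.3, 224.1], 0.38), ([167.8, 176.8], 0.22)]
left_hinge [([242.2, 145.9], 0.62)]
right_hinge [([300.3, 163.7], 0.71)]
left_place [([231.0, 182.8], 0.63), ([229.7, 183.5], 0.59)]
right_place [([287.1, 202.0], 0.7), ([258.6, 196.7], 0.54)]
```

View pics/side0.png

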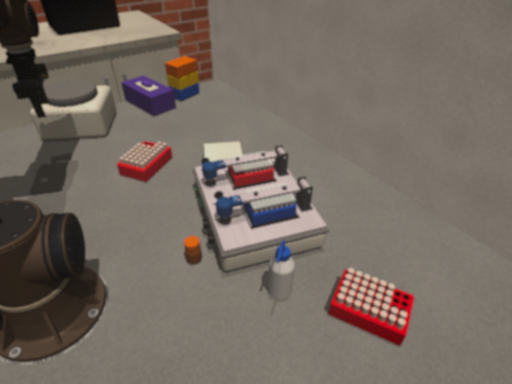

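View pics/top0.png

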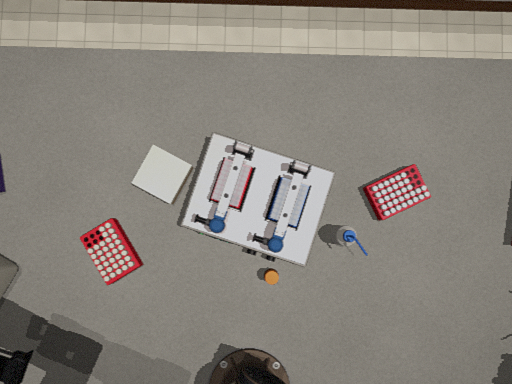

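Top view: the small red rack sits in the mixer's left station (~231,183), under the left arm with its hood at (217,224) and knob at (203,219). The larger red racks at (398,192) and (111,250) are loose look-alikes on the bench. The blue rack is at (288,202). The next step is to confirm in a crop and measure.

```bash
cat > h.py <<'E'
from cell import env
import numpy as np, cv2
def w(c,u,v,z=None,depth=None):
    k=env.calibration(c);T=np.array(k['cam_to_world'])
    r=np.array([(u-k['cx'])/k['fx'],(v-k['cy'])/k['fy'],1.])
    d=T[:3,:3]@r
    s=depth if depth is not None else (z-T[2,3])/d[2]
    return T[:3,3]+s*d
def proj(c,P):
    k=env.calibration(c);T=np.linalg.inv(np.array(k['cam_to_world']))
    q=T[:3,:3]@np.asarray(P,float)+T[:3,3]
    return q[0]/q[2]*k['fx']+k['cx'],q[1]/q[2]*k['fy']+k['cy']
E
python3 - <<'E'
from h import *
p,d=env.read_camera('top')
p=p.astype(int)
m=((p[...,2]>p[...,0]+45)&(p[...,1]>p[...,0]+15)).astype(np.uint8)
n,l,st,ce=cv2.connectedComponentsWithStats(m)
for i in range(1,n):
    if st[i,4]>40: 
        dd=np.median(d[l==i]); print(st[i],ce[i],dd,w('top',*ce[i],depth=dd), w('top',*ce[i],z=162))
# knob: dark pixels nearby
c=p[120:280,170:350].astype(np.uint8)
cv2.imwrite('pics/crop1.png',cv2.cvtColor(cv2.resize(c,None,fx=4.4,fy=3.7*1,interpolation=cv2.INTER_CUBIC),cv2.COLOR_RGB2BGR)[:600])
# deck outline: white housing at deck top height
g=np.zeros(d.shape,np.uint8)
k=env.calibration('top');T=np.array(k['cam_to_world'])
vv,uu=np.mgrid[:384,:512]
z=T[2,3]+d*(T[2,0]*(uu-k['cx'])/k['fx']+T[2,1]*(vv-k['cy'])/k['fy']+T[2,2])
g=((z>75)&(z<260)&(uu>170)&(uu<345)&(vv>120)&(vv<280)).astype(np.uint8)
n,l,st,ce=cv2.connectedComponentsWithStats(g);i=1+np.argmax(st[1:,4])
g=(l==i).astype(np.uint8); g=cv2.morphologyEx(g,cv2.MORPH_OPEN,np.ones((9,9)))
X=np.array([w('top',x,y,z=90)[:2] for y,x in zip(*np.nonzero(g))],np.float32)
r=cv2.minAreaRect(X);print(r)
print('deck z',np.median(z[g>0]))
E
```

```text
[209 214  17  18 195] [216.76410256 223.46666667] 1144.1774 [496.70814503  96.54022759 161.56838572] [496.70567589  96.5021914  162.        ]
[343 230  25  26 150] [351.86666667 238.32      ] 1159.2758 [ 464.39481005 -275.60587644  147.6499237 ] [ 464.71308677 -272.25568477  162.        ]
[268 234  16  18 191] [275.45026178 243.12565445] 1142.578 [447.00998768 -64.33609795 161.37170602] [447.0336099  -64.30335745 162.        ]Traceback (most recent call last):
  File "<stdin>", line 20, in <module>
  File "h.py", line 4, in w
    k=env.calibration(c);T=np.array(k['cam_to_world'])
ValueError: time passes only in moves, steps and waits
```

View pics/crop1.png

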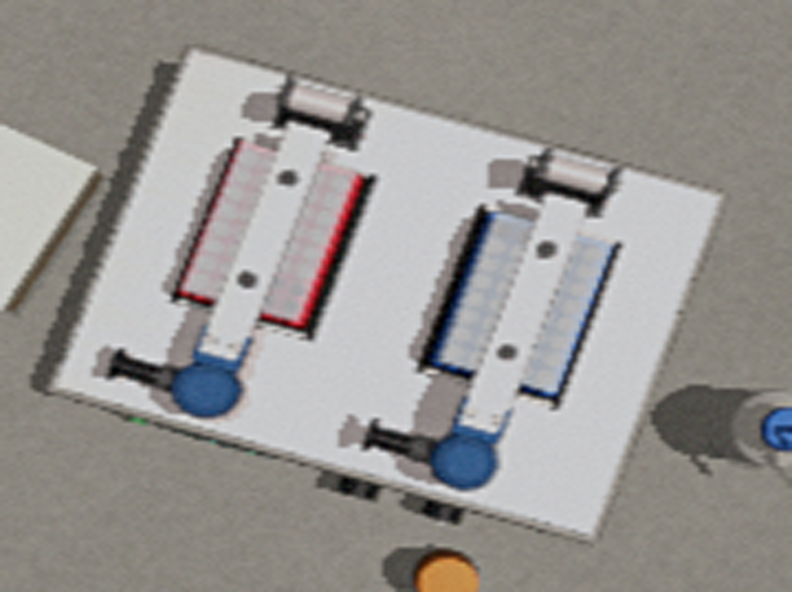

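The crop confirms it: the small red rack is under the left arm. That arm's hood is at (217,223) in the top view and its black knob points left from there. Mixer yaw is about -0.30 rad and the left ball is near (497,96). I'll move above the knob, jaws across it, and look with the wrist camera.

arm_command(
  motion=[0.05, 0, 0, -105, 0, 0, 0, 0.05, 0, 0, -105, 0, 0, 0, 0.05, 0, 0, -105, 0, 0, 0, 0.05, -348, 452, -105, 0, 0, 91, 0.05, -348, 452, -105, 0, 0, 91, 0.05, -348, 452, -105, 0, 0, 91, 0.05, -348, 452, -105, 0, 0, 91, 0.05, -348, 452, -105, 0, 0, 91, 0.05, -348, 452, -105, 0, 0, 91, 0.05, -348, 452, -105, 0, 0, 91, 0.05, -348, 452, -105, 0, 0, 91, 0.05, -348, 452, -105, 0, 0, 91, 0.05, -348, 452, -105, 0, 0, 91, 0.05, -348, 452, -105, 0, 0, 91, 0.05, -348, 452, -105, 0, 0, 91, 0.05, -348, 452, -105, 0, 0, 91, 0.05, -348, 452, -105, 0, 0, 91, 0.05, -348, 452, -105, 0, 0, 91, 0.05, -348, 452, -105, 0, 0, 91, 0.05, -348, 452, -105, 0, 0, 91],
)

```text
t: 3.45
eef_pos: [510.5, 142.2, 280.1]
tcp_rot: [-3.141, -0.0, -0.296]
ft_force: [0.2, -0.1, 0.4]
opening: 0.523
```

```bash
cat > look.py <<'E'
from h import *
import sys
tag=sys.argv[1]
s=env.state(); print(s['t'],s['eef_pos'],s['tcp_rot'],s['ft_force'],s['opening'])
k=env.calibration('wrist');print(np.round(k['cam_to_world'],3).tolist(),k['fx'])
p,d=env.read_camera('wrist')
np.savez('wr_'+tag,p=p,d=d,T=np.array(k['cam_to_world']),K=[k['fx'],k['fy'],k['cx'],k['cy']])
for l in('left_grip','left_nose','left_hood'):
    for r in env.spot_point('wrist',l):
        print(l,r['location'],round(r['confidence'],2))
im=cv2.cvtColor(cv2.resize(p,None,fx=1.5,fy=1.5,interpolation=cv2.INTER_CUBIC),cv2.COLOR_RGB2BGR)
cv2.imwrite(f'pics/{tag}.png',im)
E
python3 look.py wr1
```

```text
3.45 [510.46836441 142.22372174 280.10108164] [-3.14136224e+00 -2.31160536e-04 -2.95790911e-01] [ 0.17653143 -0.14493362  0.44335919] 0.5229986508637181
[[0.956, -0.279, -0.087, 534.438], [-0.292, -0.913, -0.284, 224.166], [0.0, 0.297, -0.955, 489.814], [0.0, 0.0, 0.0, 1.0]] 324.79828152151185
left_grip [250.1, 168.2] 0.59
left_grip [197.0, 287.0] 0.19
left_nose [249.7, 210.4] 0.81
left_nose [327.6, 230.9] 0.63
left_hood [252.9, 210.0] 0.95
```

View pics/wr1.png

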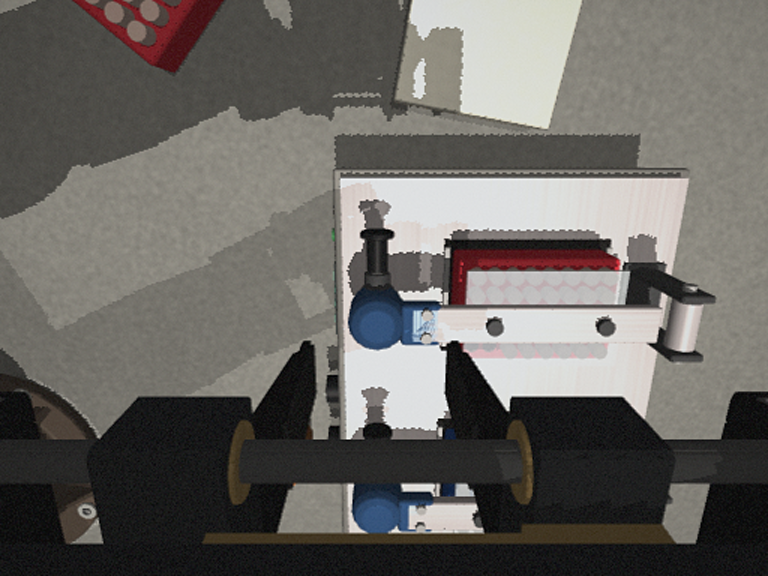

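The wrist view (1.5x) shows the left knob's shank at about (377,258), flange at (377,234) and hood at (377,318), well aligned with the tool. Now a precise position.

```bash
python3 - <<'E'
import numpy as np,cv2
f=np.load('wr_wr1.npz');p,d,T,K=f['p'],f['d'],f['T'],f['K']
def wp(u,v,s): return T[:3,3]+T[:3,:3]@np.array([(u-K[2])/K[0]*s,(v-K[3])/K[1]*s,s])
def wz(u,v,z):
    r=T[:3,:3]@np.array([(u-K[2])/K[0],(v-K[3])/K[1],1]); return T[:3,3]+r*(z-T[2,3])/r[2]
c=p[130:245,215:290]; cv2.imwrite('pics/c2.png',cv2.cvtColor(cv2.resize(c,None,fx=6,fy=5.2,interpolation=cv2.INTER_NEAREST)[:600],cv2.COLOR_RGB2BGR))
yh=np.array([.2955,.9553]);xh=np.array([.9553,-.2955]); tcp=np.array([510.47,142.22])
for v in range(148,196,3):
    r=[]
    for u in range(236,268):
        P=wp(u,v,d[v,u]); 
        if P[2]>112: r.append((u,)+tuple(P))
    r=np.array(r)
    if len(r): 
        q=r[:,1:3]-tcp
        print(v,r[0,0],r[-1,0],'mid x',((q@xh)[0]+(q@xh)[-1])/2,'y',np.median(q@yh),'zmax',r[:,3].max())
# hood top
pp=p.astype(int);m=((pp[...,2]>pp[...,0]+45));m[:180]=0;m[240:]=0;m[:,:225]=0;m[:,268:]=0
P=np.array([wp(u,v,d[v,u]) for v,u in zip(*np.nonzero(m))]);P=P[P[:,2]>155]
q=P[:,:2]-tcp
print(len(P),P[:,2].max(),(q@xh).min(),(q@xh).max(),(q@yh).min(),(q@yh).max(),np.percentile(P[:,2],[5,50,95]))
E
```

```text
154 241.0 262.0 mid x -2.917951759410359 y 20.171523997820692 zmax 133.941448956275
157 240.0 262.0 mid x -3.5156158808684177 y 18.565776178003237 zmax 144.5587536904219
160 245.0 258.0 mid x -2.9138984114585713 y 14.47831804132938 zmax 144.19183401536304
163 245.0 258.0 mid x -2.918655343921823 y 11.022087188193048 zmax 141.0019253881614
166 245.0 258.0 mid x -2.9299308786362555 y 7.4866499837639395 zmax 139.51816050922497
169 245.0 258.0 mid x -2.904242768409631 y 4.2628037173330116 zmax 139.76535771010907
172 245.0 258.0 mid x -2.9062782514313446 y 0.8948657672898646 zmax 139.71399485856534
175 245.0 258.0 mid x -2.902599121922145 y -2.7136874142201863 zmax 139.03102401839584
178 245.0 258.0 mid x -2.883178017951764 y -6.061212729976283 zmax 139.30427007226916
181 244.0 259.0 mid x -2.9088806952800144 y -9.533239165766915 zmax 139.43352735659357
184 243.0 259.0 mid x -3.4854322721483832 y -12.361328102869527 zmax 142.17283723127605
187 243.0 259.0 mid x -3.498526166957357 y -15.781071261814002 zmax 142.36517028454705
190 243.0 259.0 mid x -3.460175614642662 y -19.32227525370968 zmax 142.6427799518625
193 240.0 262.0 mid x -3.4977634344203734 y -23.357733773432567 zmax 143.23538179614383
840 489.814422508359 -22.020424863222544 14.285444277869113 -62.37380016906823 85.36548862919545 [158.89982376 161.28085159 162.72718148]
```

View pics/c2.png

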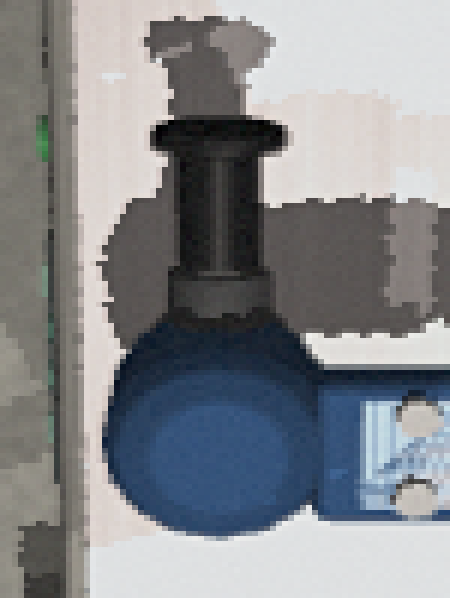

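arm_command(
  motion=[0.05, -3, -3, 30, 0, 0, 0, 0.05, -3, -3, 60, 0, 0, 0, 0.05, -3, -3, 90, 0, 0, 0, 0.05, -3, -3, 110, 0, 0, 0, 0.05, -3, -3, 130, 0, 0, 0, 0.05, -3, -3, 145, 0, 0, 0, 0.05, -3, -3, 157, 0, 0, 0, 0.05, -3, -3, 168, 0, 0, 0, 0.05, -3, -3, 168, 0, 0, 0, 0.05, -3, -3, 168, 0, 0, 0],
)

```text
t: 4.65
eef_pos: [509.1, 145.2, 112.2]
tcp_rot: [-3.141, -0.0, -0.297]
ft_force: [-0.0, -0.3, 0.3]
opening: 0.527
```

```bash
python3 look.py wr2
```

```text
4.65 [509.1327436  145.23630982 112.19837211] [-3.14136198e+00 -2.23855012e-04 -2.97245969e-01] [-0.04360879 -0.25191027  0.29575601] 0.5273849761984116
[[0.956, -0.28, -0.087, 533.199], [-0.294, -0.913, -0.284, 227.135], [0.0, 0.297, -0.955, 321.897], [0.0, 0.0, 0.0, 1.0]] 324.79828152151185
left_grip [253.1, 230.3] 0.82
left_nose [249.7, 303.9] 0.7
left_hood [251.7, 299.9] 0.66
```

View pics/wr2.png

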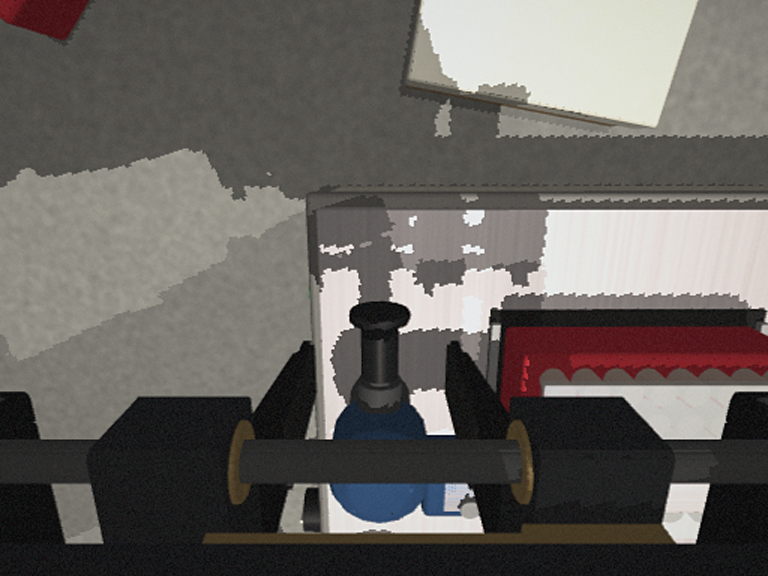

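The shank at (380,355) is centred between the fingertips at (308,345) and (455,345). Closing on it.

arm_command(
  motion=[-1, 0, 0, 0, 0, 0, 0, -1, 0, 0, 0, 0, 0, 0, -1, 0, 0, 0, 0, 0, 0, -1, 0, 0, 0, 0, 0, 0, -1, 0, 0, 0, 0, 0, 0, -1, 0, 0, 0, 0, 0, 0, -1, 0, 0, 0, 0, 0, 0, -1, 0, 0, 0, 0, 0, 0],
)

```text
t: 5.65
eef_pos: [508.9, 145.2, 111.9]
tcp_rot: [-3.142, 0.0, -0.297]
ft_force: [-1.0, -0.7, -0.9]
opening: 0.005
```

Opening 0.005 means the fingers closed on nothing: 16 mm should read about 0.17. Looking again.

```bash
python3 look.py wr3; python3 - <<'E'
from h import *
p,d=env.read_camera('side')
c=p[130:230,170:270]; cv2.imwrite('pics/s3.png',cv2.cvtColor(cv2.resize(c,None,fx=6,fy=6,interpolation=cv2.INTER_CUBIC),cv2.COLOR_RGB2BGR))
E
```

```text
5.65 [508.92732451 145.20475654 111.91142806] [-3.14151122e+00  5.33372913e-06 -2.97191978e-01] [-1.02958857 -0.65343885 -0.85205152] 0.005292830981514418
[[0.956, -0.28, -0.087, 533.05], [-0.294, -0.913, -0.284, 227.096], [0.0, 0.297, -0.955, 321.617], [0.0, 0.0, 0.0, 1.0]] 324.79828152151185
left_grip [257.0, 232.2] 0.96
left_hood [254.4, 230.9] 0.34
```

View pics/wr3.png

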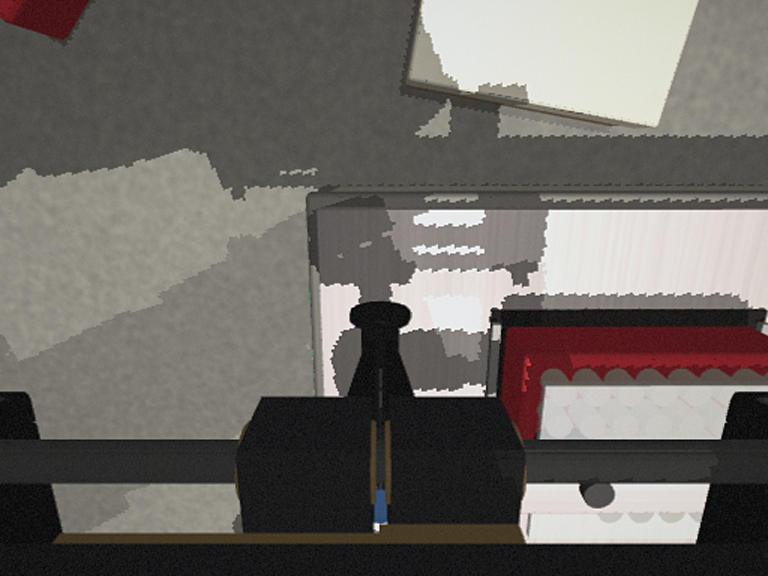

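View pics/s3.png

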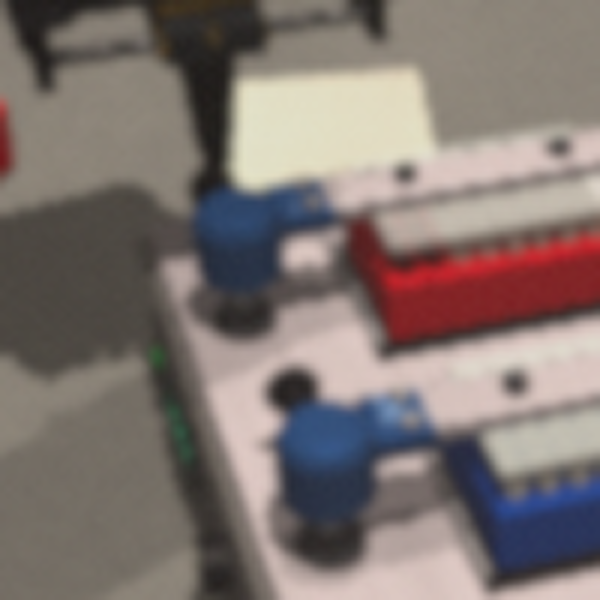

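```bash
python3 - <<'E'
import numpy as np,cv2
for t in('wr2','wr3'):
    f=np.load(f'wr_{t}.npz');p,d,T,K=f['p'],f['d'],f['T'],f['K']
    print(t)
    def wp(u,v,s): return T[:3,3]+T[:3,:3]@np.array([(u-K[2])/K[0]*s,(v-K[3])/K[1]*s,s])
    tcp=np.array([509.0,145.2]);a=-.297
    yh=np.array([-np.sin(a),np.cos(a)]);xh=np.array([np.cos(a),np.sin(a)])
    for v in range(198,262,4):
        o=[]
        for u in ((196,200,204,208,244,253,262,300,304,308) if t=='wr2' else range(232,276,4)):
            P=wp(u,v,d[v,u]);q=P[:2]-tcp
            o.append('%4d,%4d,%4d'%(q@xh,q@yh,P[2]))
        print(v,' | '.join(o))
f=np.load('wr_wr3.npz');p=f['p']
c=np.clip(p[190:290,200:310].astype(float)*2.5,0,255).astype(np.uint8); cv2.imwrite('pics/c3.png',cv2.cvtColor(cv2.resize(c,None,fx=6,fy=6,interpolation=cv2.INTER_CUBIC),cv2.COLOR_RGB2BGR))
E
```

```text
wr2
198  -60, -19,   0 |  -56, -19,   0 |  -52, -20,  -1 |  -36,   6,  78 |   -7,   9,  89 |   -1,   9,  89 |    5,   9,  89 |   34,   9,  88 |   37,   9,  89 |   40,   9,  90
202  -60, -23,   1 |  -56, -23,   1 |  -52, -23,   0 |  -36,   2,  78 |   -6,  17, 123 |   -1,  17, 123 |    4,  17, 122 |   34,   6,  90 |   37,   6,  88 |   40,   6,  90
206  -61, -29,  -1 |  -56, -28,   0 |  -52, -28,  -1 |  -36,   0,  79 |   -6,  17, 130 |   -1,  17, 130 |    4,  17, 130 |   34,   2,  88 |   37,   3,  90 |   40,   3,  90
210  -61, -33,   0 |  -56, -32,   1 |  -52, -33,   0 |  -36,  -4,  78 |   -6,  17, 138 |   -1,  18, 139 |    4,  18, 139 |   34,   0,  90 |   37,   0,  89 |   40,   0,  90
214  -61, -37,  -1 |  -57, -37,   0 |  -53, -37,   0 |  -37,  -7,  77 |   -6,  16, 141 |   -1,  17, 143 |    4,  16, 141 |   34,  -3,  89 |   37,  -3,  89 |   40,  -3,  90
218  -61, -42,   0 |  -57, -42,  -1 |  -53, -41,   0 |  -37, -10,  78 |   -6,  14, 142 |   -1,  14, 143 |    4,  13, 141 |   34,  -6,  90 |   38,  -6,  89 |   40,  -6,  90
222  -61, -45,   1 |  -57, -46,   0 |  -53, -46,   0 |  -37, -14
[... 3983 characters left out ...]
  -5,  13, 176 |   -3,  12, 175 |   -1,  10, 172 |    0,  10, 172 |    2,  13, 176 |    4,  12, 176 |    6,  12, 176 |   13, -29,  90
250  -17, -33,  89 |   -9,  12, 179 |   -7,  12, 180 |   -5,  12, 180 |   -3,  12, 179 |   -1,  10, 176 |    0,  10, 176 |    2,  12, 180 |    4,  12, 179 |    6,  12, 180 |   13, -34,  88
254  -18, -37,  89 |   -9,  12, 184 |   -7,  13, 185 |   -5,  11, 182 |   -3,  12, 183 |   -1,  10, 180 |    0,  10, 180 |    2,  12, 184 |    4,  12, 183 |    5,  12, 183 |    7,  12, 183
258  -18, -40,  89 |   -9,  12, 187 |   -7,  11, 186 |   -5,  12, 187 |   -3,  13, 188 |   -1,  11, 185 |    0,  10, 184 |    2,  12, 188 |    3,  12, 188 |    5,  12, 188 |    7,  13, 188
```

View pics/c3.png

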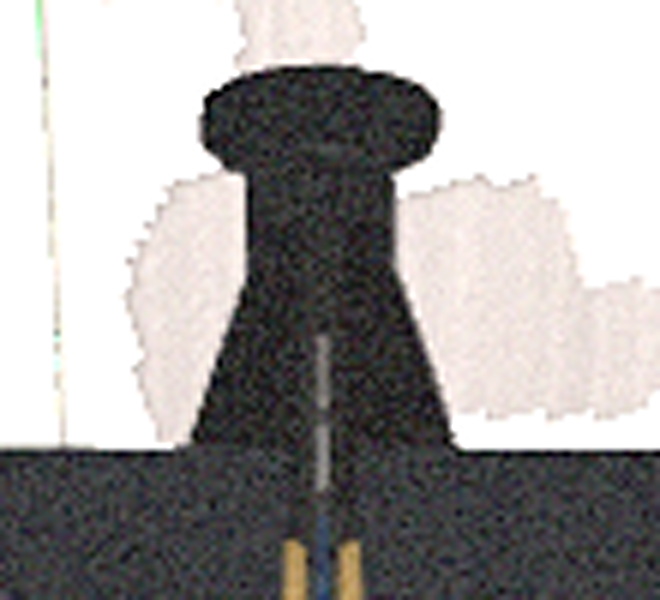

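```bash
python3 - <<'E'
from h import *
f=np.load('wr_wr3.npz');p,d,T,K=f['p'],f['d'],f['T'],f['K']
def wp(u,v,s): return T[:3,3]+T[:3,:3]@np.array([(u-K[2])/K[0]*s,(v-K[3])/K[1]*s,s])
tcp=np.array([509.0,145.2]);a=-.297
yh=np.array([-np.sin(a),np.cos(a)]);xh=np.array([np.cos(a),np.sin(a)])
for v in range(262,384,8):
    o=[]
    for u in (20,100,170,200,240,253,270,310):
        P=wp(u,v,d[v,u]);q=P[:2]-tcp
        o.append('%4d,%4d,%4d'%(q@xh,q@yh,P[2]))
    print(v,' | '.join(o))
S={}
for z in (112,131,150,160,170,190):
    print(z,proj('side',[509,145.2,z]))
p2,d2=env.read_camera('side')
k=env.calibration('side');Ts=np.array(k['cam_to_world'])
for v in range(140,172,2):
    o=[]
    for u in range(198,218,2):
        s=d2[v,u];P=Ts[:3,3]+Ts[:3,:3]@np.array([(u-k['cx'])/k['fx']*s,(v-k['cy'])/k['fy']*s,s]);q=P[:2]-tcp
        o.append('%4d,%4d,%4d'%(q@xh,q@yh,P[2]))
    print(v,' | '.join(o))
E
```

```text
262 -258, -93,   1 | -171, -94,   0 |  -93, -94,   0 |  -60, -94,   0 |   -7,  12, 191 |   -1,   8, 183 |    6,  12, 190 |   44, -44,  89
270  -74,  31, 230 | -172,-103,   0 |  -94,-104,   0 |  -16,  35, 237 |   -4,  35, 237 |   -1,   4, 184 |    3,  35, 237 |   15,  35, 237
278  -74,  29, 231 | -174,-114,   0 |  -24,  35, 241 |  -15,  36, 243 |   -4,  35, 242 |   -1,   1, 186 |    3,  35, 242 |   14,  35, 242
286  -75,  26, 231 | -176,-125,  -1 |  -23,  36, 246 |  -15,  36, 246 |   -4,  35, 245 |   -1,  -2, 187 |    3,  35, 245 |   14,  35, 245
294  -66,  31, 243 |  -44,  31, 242 |  -22,  36, 249 |  -14,  35, 249 |   -4,  35, 249 |   -1,  31, 242 |    3,  34, 247 |   13,  35, 249
302  -64,  31, 246 |  -43,  30, 245 |  -21,  35, 251 |  -14,  35, 252 |   -4,  35, 252 |   -1,  30, 245 |    3,  35, 252 |   13,  35, 252
310  -64,  28, 246 |  -41,  30, 248 |  -21,  33, 252 |  -14,  33, 252 |   -4,  33, 253 |   -1,  29, 247 |    3,  33, 253 |   13,  33, 253
318  -65,  26, 246 |  -42,  26, 247 |  -22,  31, 252 |  -14,  30, 252 |   -4,  31, 253 |   -1,  27, 247 |    3,  31, 253 |   13,  31, 
[... 3568 characters left out ...]
20, -45, 162
164    1, 195,   0 |    7, 188,   3 |   14, 187,   3 |  -14, -46, 163 |   -9, -51, 165 |   -3, -51, 164 |    1, -51, 163 |    7, -52, 163 |   12, -53, 162 |   18, -52, 160
166  -18,  53,  90 |  -12,  52,  90 |  -20, -43, 155 |  -16, -52, 160 |  -10, -54, 161 |   -5, -59, 163 |    0, -62, 164 |    5, -61, 162 |   10, -62, 161 |   16, -61, 159
168  -21,  39,  92 |  -14,  41,  89 |  -21, -48, 152 |  -16, -53, 154 |  -12, -60, 158 |   -7, -63, 159 |   -1, -66, 160 |    3, -66, 159 |    9, -66, 157 |   16, -61, 153
170  -23,  29,  92 |  -17,  28,  91 |  -11,  26,  91 |  -17, -56, 149 |  -13, -63, 153 |   -8, -67, 155 |   -2, -67, 154 |    2, -69, 154 |    9, -64, 149 |   16, -60, 145
```

Both depth cameras put the real fingertips at z≈151, about 39 mm above the reported TCP of 112. The mixer deck reads 90 as it should, so the jaws shut above the knob. Trusting the cameras, I'll open and go 38 mm lower.

arm_command(
  motion=[0.05, 0, 0, 0, 0, 0, 0, 0.05, 0, 0, 0, 0, 0, 0, 0.05, 0, 0, 0, 0, 0, 0, 0.05, 0, 0, 0, 0, 0, 0, 0.05, 0, 0, 0, 0, 0, 0, 0.05, 0, 0, 0, 0, 0, 0, 0.05, 0, 0, 10, 0, 0, 0, 0.05, 0, 0, 19, 0, 0, 0, 0.05, 0, 0, 25, 0, 0, 0, 0.05, 0, 0, 29, 0, 0, 0, 0.05, 0, 0, 29, 0, 0, 0],
)

```text
t: 7.05
eef_pos: [508.6, 145.1, 82.2]
tcp_rot: [3.141, 0.001, -0.297]
ft_force: [0.2, 0.1, -0.2]
opening: 0.526
```

```bash
python3 look.py wr4;python3 - <<'E'
import numpy as np
f=np.load('wr_wr4.npz');p,d,T,K=f['p'],f['d'],f['T'],f['K']
tcp=np.array([509.0,145.2]);a=-.297
yh=np.array([-np.sin(a),np.cos(a)]);xh=np.array([np.cos(a),np.sin(a)])
def wp(u,v,s): return T[:3,3]+T[:3,:3]@np.array([(u-K[2])/K[0]*s,(v-K[3])/K[1]*s,s])
for v in range(222,250,4):
    o=[]
    for u in (196,200,204,208,244,253,262,300,304,308):
            P=wp(u,v,d[v,u]);q=P[:2]-tcp
            o.append('%4d,%4d,%4d'%(q@xh,q@yh,P[2]))
    print(v,' | '.join(o))
E
```

```text
7.05 [508.62633977 145.11805846  82.18364463] [ 3.14113269e+00  1.11890269e-03 -2.97309702e-01] [ 0.16542495  0.09508171 -0.20840181] 0.5255898612304685
[[0.956, -0.28, -0.088, 533.008], [-0.294, -0.913, -0.284, 227.081], [-0.001, 0.298, -0.955, 291.826], [0.0, 0.0, 0.0, 1.0]] 324.79828152151185
left_grip [252.7, 252.2] 0.9
left_nose [252.2, 338.7] 0.93
left_hood [250.3, 335.4] 0.76
222  -56, -34,   0 |  -52, -34,   0 |  -35,  -1,  80 |  -33,  -1,  80 |   -6,  17, 127 |   -1,  17, 127 |    3,  17, 127 |   29,   2,  91 |   32,   2,  90 |   35,   2,  89
226  -57, -38,   0 |  -53, -39,   0 |  -36,  -5,  79 |  -33,  -5,  79 |   -6,  17, 132 |   -1,  17, 131 |    3,  17, 131 |   30,  -1,  88 |   32,   0,  89 |   35,   0,  90
230  -57, -43,   0 |  -53, -43,   0 |  -28,  12, 126 |  -26,  10, 122 |   -5,  17, 138 |   -1,  17, 138 |    3,  17, 137 |   25,  10, 122 |   26,  12, 125 |   35,  -3,  89
234  -57, -46,   0 |  -29,  12, 131 |  -27,  12, 132 |  -25,  11, 129 |   -5,  17, 142 |   -1,  18, 144 |    3,  16, 141 |   24,  11, 128 |   26,  12, 131 |   28,  12, 131
238  -31,  12, 136 |  -28,  12, 137 |  -27,  10, 133 |  -26,   8, 128 |   -5,  15, 143 |   -1,  16, 144 |    3,  15, 142 |   23,  10, 131 |   25,  12, 136 |   27,  12, 135
242  -30,  12, 142 |  -28,  12, 141 |  -26,  10, 137 |  -25,   7, 130 |   -6,  10, 137 |   -1,  13, 142 |    3,  11, 139 |   23,   8, 133 |   25,  11, 138 |   26,  12, 140
246  -29,  12, 145 |  -27,  12, 145 |  -26,  10, 142 |  -26,   4, 130 |   -6,   8, 137 |   -1,   9, 138 |    3,   8, 138 |   23,   6, 133 |   24,  11, 143 |   25,  12, 145
```

View pics/wr4.png

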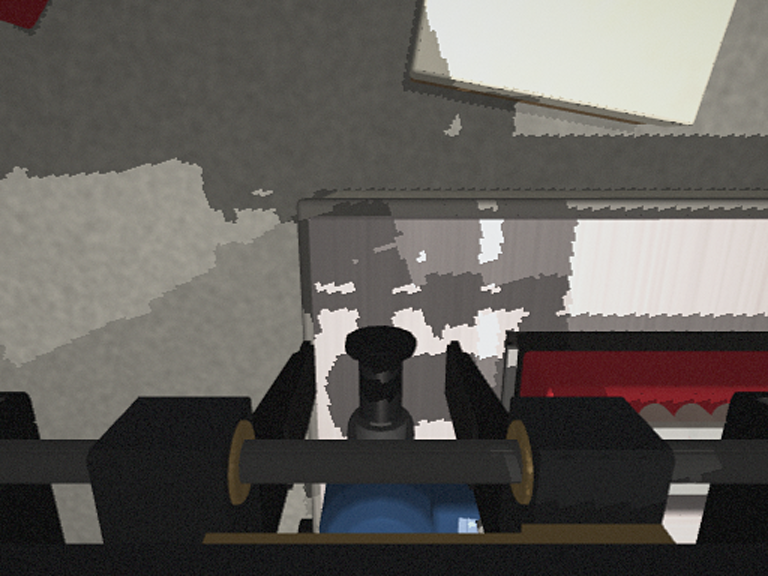

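Tips are now at z≈121, either side of the shank at (380,385), with no contact. I'll go 8 mm more, then close.

arm_command(
  motion=[0.05, 0, 0, 4, 0, 0, 0, 0.05, 0, 0, 8, 0, 0, 0, 0.05, 0, 0, 8, 0, 0, 0, -1, 0, 0, 8, 0, 0, 0, -1, 0, 0, 8, 0, 0, 0, -1, 0, 0, 8, 0, 0, 0, -1, 0, 0, 8, 0, 0, 0, -1, 0, 0, 8, 0, 0, 0, -1, 0, 0, 8, 0, 0, 0, -1, 0, 0, 8, 0, 0, 0],
)

```text
t: 8.25
eef_pos: [508.8, 145.2, 75.0]
tcp_rot: [-3.142, 0.0, -0.297]
ft_force: [-1.3, 1.1, 1.0]
opening: 0.164
```

Opening 0.164 (≈16 mm): the shank is held. Pulling out along the mixer's +y (tool -y), gradually.

arm_command(
  motion=[-1, 0, -2, 0, 0, 0, 0, -1, 0, -4, 0, 0, 0, 0, -1, 0, -6, 0, 0, 0, 0, -1, 0, -6, 0, 0, 0, 0, -1, 0, -6, 0, 0, 0, 0],
)

```text
t: 8.75
eef_pos: [510.3, 150.3, 74.9]
tcp_rot: [3.14, 0.001, -0.297]
ft_force: [-2.5, -7.1, 2.9]
opening: 0.162
```

```bash
python3 look.py wr5
```

```text
8.75 [510.28481141 150.29775995  74.9243343 ] [ 3.14031680e+00  6.44147932e-04 -2.96952508e-01] [-2.51584951 -7.08505701  2.90148412] 0.16235928326200255
[[0.956, -0.28, -0.088, 534.592], [-0.293, -0.913, -0.285, 232.452], [-0.001, 0.298, -0.954, 284.497], [0.0, 0.0, 0.0, 1.0]] 324.79828152151185
left_grip [254.3, 260.3] 0.79
left_nose [250.3, 354.7] 0.8
left_hood [253.3, 352.9] 0.68
left_hood [250.0, 353.9] 0.56
```

View pics/wr5.png

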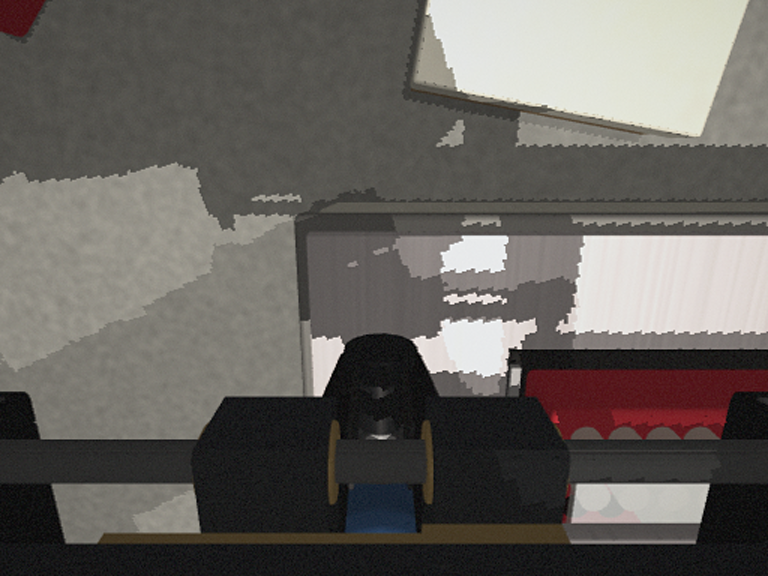

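Force ≈7.5 N at 5.4 mm of travel matches the spring, so there's no slip. Pulling 4 mm more.

arm_command(
  motion=[-1, 0, -2, 0, 0, 0, 0, -1, 0, -4, 0, 0, 0, 0, -1, 0, -4, 0, 0, 0, 0, -1, 0, -4, 0, 0, 0, 0],
)

```text
t: 9.35
eef_pos: [511.4, 153.9, 74.9]
tcp_rot: [3.14, 0.001, -0.297]
ft_force: [-3.3, -7.3, 3.8]
opening: 0.166
```

```bash
python3 look.py wr6 | head -1; python3 - <<'E'
import numpy as np
a=-.297;yh=np.array([-np.sin(a),np.cos(a)])
B=np.array([496.7,96.5])
for t in('wr1','wr4','wr5','wr6'):
    f=np.load(f'wr_{t}.npz');p,d,T,K=f['p'],f['d'],f['T'],f['K']
    vv,uu=np.mgrid[:384,:512]
    P=np.stack([(uu-K[2])/K[0]*d,(vv-K[3])/K[1]*d,d],-1)@T[:3,:3].T+T[:3,3]
    xh=np.array([np.cos(a),np.sin(a)])
    q=P[...,:2]-B;x=q@xh;y=q@yh
    m=(d>0)&(P[...,2]>123)&(P[...,2]<142)&(abs(x)<9)&(y>55)&(y<90)
    print(t,m.sum(),np.percentile(y[m],[50,80,90]))
E
```

```text
9.35 [511.36098643 153.91718328  74.89667725] [ 3.13996714e+00  7.74285244e-04 -2.96852591e-01] [-3.31440339 -7.31838606  3.80263659] 0.16563666762301346
wr1 148 [61.99099829 67.87305154 67.99242093]
wr4 773 [67.59566458 67.99979392 68.1273708 ]
wr5 1166 [68.93064747 73.17975004 73.36764134]
wr6 1327 [69.62895627 76.85948327 77.08331431]
```

The flange moved from 68.1 to 77.0 mm (8.9 mm), so the jaw is clear (6 mm needed). Trial lift of 11 mm along the hinge arc, watching the force.

arm_command(
  motion=[-1, -0.3, 0, -3, 0, 0, 0, -1, -0.6, 0, -7, 0, 0, 0, -1, -0.9, 0, -11, 0, 0, 0, -1, -0.9, 0, -11, 0, 0, 0],
)

```text
t: 9.95
eef_pos: [510.4, 154.0, 85.8]
tcp_rot: [3.14, 0.001, -0.297]
ft_force: [-0.4, -9.1, -3.9]
opening: 0.162
```

The load is only a few newtons, so the arm is free. Continuing the arc.

arm_command(
  motion=[-1, -0.2, 0, -6, 0, 0, 0, -1, -0.3, 0, -11, 0, 0, 0, -1, -0.3, 0, -17, 0, 0, 0, -1, -0.1, 0, -23, 0, 0, 0, -1, 0.2, 0, -28, 0, 0, 0, -1, 0.6, 0, -34, 0, 0, 0, -1, 1.2, 0, -39, 0, 0, 0, -1, 2, 0, -45, 0, 0, 0, -1, 2.9, 0, -51, 0, 0, 0, -1, 3.9, 0, -56, 0, 0, 0, -1, 3.9, 0, -56, 0, 0, 0],
)

```text
t: 11.05
eef_pos: [513.5, 152.9, 141.7]
tcp_rot: [3.139, 0.002, -0.297]
ft_force: [-3.7, -7.4, -3.9]
opening: 0.164
```

arm_command(
  motion=[-1, 1.2, 0, -6, 0, 0, 0, -1, 2.4, 0, -11, 0, 0, 0, -1, 3.9, 0, -17, 0, 0, 0, -1, 5.4, 0, -22, 0, 0, 0, -1, 7.2, 0, -28, 0, 0, 0, -1, 9.2, 0, -34, 0, 0, 0, -1, 9.2, 0, -34, 0, 0, 0, -1, 9.2, 0, -34, 0, 0, 0, -1, 9.2, 0, -34, 0, 0, 0],
)

```text
t: 11.95
eef_pos: [521.5, 150.3, 175.1]
tcp_rot: [3.138, 0.004, -0.297]
ft_force: [-7.5, -6.0, -1.9]
opening: 0.161
```

```bash
python3 look.py wr7; python3 - <<'E'
from h import *
for c,(a,b,e,f) in {'side':(110,260,150,350),'top':(120,290,150,370)}.items():
    p,d=env.read_camera(c)
    np.savez('f_'+c,p=p,d=d)
    cv2.imwrite(f'pics/{c}9.png',cv2.cvtColor(cv2.resize(p[a:b,e:f],None,fx=3.5,fy=3.5,interpolation=cv2.INTER_CUBIC),cv2.COLOR_RGB2BGR))
    k=env.calibration(c);T=np.array(k['cam_to_world'])
    vv,uu=np.mgrid[:384,:512]
    P=np.stack([(uu-k['cx'])/k['fx']*d,(vv-k['cy'])/k['fy']*d,d],-1)@T[:3,:3].T+T[:3,3]
    pp=p.astype(int);m=(pp[...,2]>pp[...,0]+40)&(P[...,2]>130)&(np.hypot(P[...,0]-500,P[...,1]-96)<50)
    print(c,m.sum(),np.percentile(P[m][:,2],[2,50,98]) if m.sum() else '')
E
```

```text
11.95 [521.4876868  150.25576592 175.11931323] [ 3.13836086  0.00417714 -0.29709906] [-7.5457172  -5.99403927 -1.92470334] 0.1614558757780868
[[0.956, -0.279, -0.092, 546.653], [-0.293, -0.912, -0.286, 232.571], [-0.004, 0.3, -0.954, 384.515], [0.0, 0.0, 0.0, 1.0]] 324.79828152151185
left_grip [254.8, 258.5] 0.74
left_hood [258.5, 349.4] 0.56
side 96 [244.42030913 255.81662566 263.09292716]
top 239 [241.06334727 253.76956121 264.2728628 ]
```

View pics/side9.png

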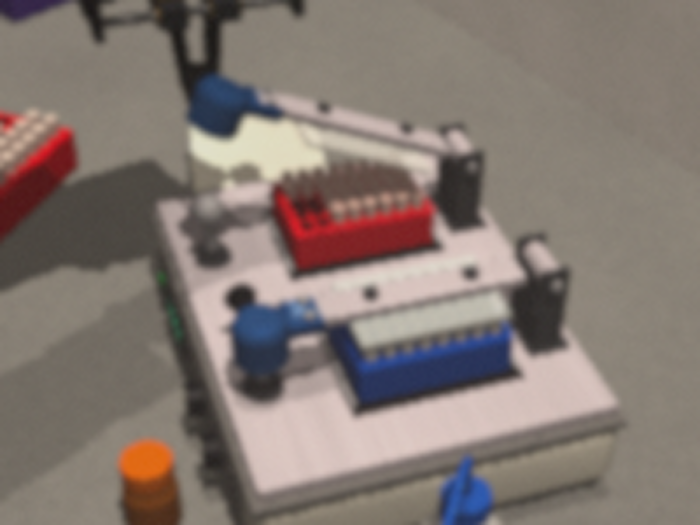

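View pics/top9.png

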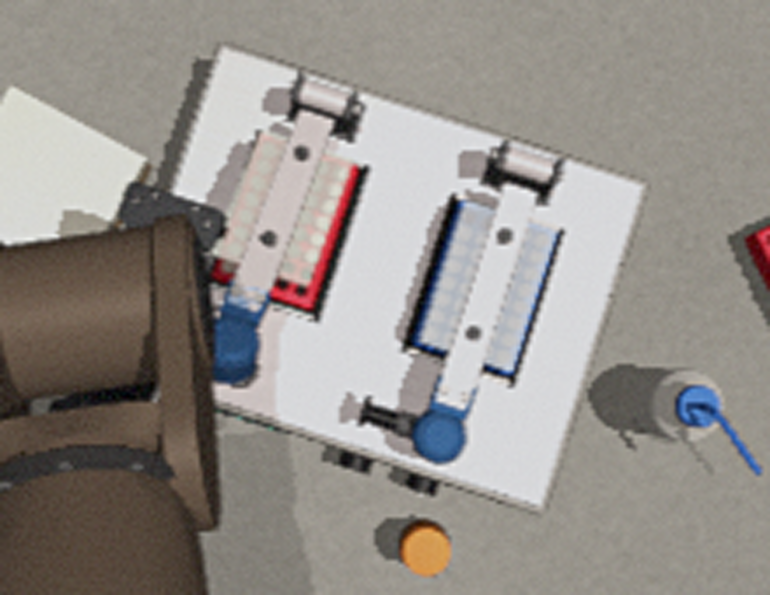

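The left hood is off its bare ball stud, at (220,105) in the side crop. The right arm is still latched and both racks are in place. A brief hold to check it stays steady, then hand in.

arm_command(
  motion=[-1, 0, 0, 0, 0, 0, 0, -1, 0, 0, 0, 0, 0, 0, -1, 0, 0, 0, 0, 0, 0, -1, 0, 0, 0, 0, 0, 0, -1, 0, 0, 0, 0, 0, 0],
)

```text
t: 12.75
eef_pos: [521.5, 150.3, 175.1]
tcp_rot: [3.138, 0.004, -0.297]
ft_force: [-6.7, -5.6, -0.8]
opening: 0.158
```

```bash
python3 - <<'E'
from cell import env
s=env.state();print(s['t'],s['eef_pos'],s['ft_force'],s['opening'],abs(s['qvel']).max())
print(env.job_done())
E
```

```text
12.75 [521.46017941 150.25858514 175.06343908] [-6.69482218 -5.6285428  -0.82936271] 0.15777458834346128 0.0021606133888420215
the job is handed in; nothing more can be done
None
```

I freed the latch on the left hold-down arm (the one over the small red rack) and lifted its hood off the ball. I then handed the job in at 12.75 s, with the gripper still holding the knob.

- **Latch:** I pulled the knob out sideways. The wrist camera showed the flange had moved 8.9 mm, and the jaw is clear from 6 mm. The pull of about 8 N matched the spring.
- **Lift:** I raised the arm along its hinge arc with only a few newtons of load. The gripper rose 100 mm, which puts the hood about 99 mm above the ball. The top and side cameras agree: the hood's top is now at about 263 mm, up from 162 mm.
- **Final hold:** The arm stood still for the last 0.8 s, with the knob still gripped and a side force of about 9 N.
- **Surroundings:** In the last pictures the right arm looked still latched, and both racks looked in place. The jar, wash bottle and freezer box showed no sign of being touched.

**Check that disagreed:** my first closing missed the knob. Both depth cameras put the real fingertips about 39 mm higher than the robot reported. I went by the cameras, lowered the gripper and gripped the knob on the second try. The first attempt touched nothing.

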